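Take the test weight off its sprung-keeper hook and stand it on the scale

ROBOT

A 6-joint arm with a two-finger parallel gripper is mounted at the origin on a cart in front of the work surface, level with it; the furniture and walls round the work are solid. World frame = base frame: x ahead of the robot, y to its left, z up, the work surface at z = 0. Lengths are in mm, angles in rad, forces in N, time in s.
With the tool pointing down it reaches from about 350 to 875 mm from the base axis. Payload 4.2 kg.
Tool frame: the origin (TCP) lies between the finger pads; the fingertips stand 25 mm ahead of it and the grasp point (between the pads) lies 6 mm ahead of it; z points along the fingers, y is the line along which they close (so a half turn about z gives the same grasp; the last joint's range is limited). The gripper opens to 85 mm and grips with 20 to 120 N. Pads are 22 mm wide; open, the fingers measure 114 mm over their backs; the gripper's body (76 mm by 85 mm) begins 54 mm behind the grasp point. The pads swing forward as they close: fully open they stand 13 mm farther back than shut.
Start: joints at [-0.847, 0.385, 0.008, 0, -1.194, -0.259], TCP at [280.164, -558.666, 226.412] pointing down, gripper open.
Joint ranges: [-3.14, 3.14], [-1.21, 2.06], [-1.07, 1.41], [-3.16, 2.05], [-2.99, -0.16], [-3.1, 3.1]. Speed limits (rad/s): [2.79, 2.79, 3.14, 3.14, 3.14, 3.14].

INTERFACE

Orientations are given as a unit quaternion [x, y, z, w].
In Python, from bench import arm gives the robot as it stands.
- The arm moves only by the shell command python3 -m pendant 'ROWS'. ROWS is JSON, a list of rows, each a list of 7 numbers: the shift along the tool's x, y, z in m, then the turn, a rotation vector about the tool's x, y, z in degrees, then the finger opening in m, from 0 to 0.0854. In form: [[x, y, z, wx, wy, wz, fingers], ...]. A call has 1 to 12 rows; each row shifts and turns the commanded pose from where the row before left it, along the tool's axes as they then stand; what a row does not reach is not made up. A row lasts 1/10 s, in which the tool goes at most 50 mm and 8.59 degrees, less where a joint would pass 70% of its speed; a pose out of reach is approached as far as the arm can. A call is refused whole if a number of a shift passes 0.05 or a number of a turn 8.59, either way. A call with a gripper value outside its range is refused whole. The fingers move at their own pace and stop on an object; the grip force is fixed at half the most. Time passes only in rows, so rows that do not move let the fingers close. It gives the time, the measured TCP pose, the force, the opening and the grip force at its end, in the units of the state.
- arm.read_state(): the state, without advancing time (a new reading comes with each control period).
- arm.get_image(name): name is "scene" or "top" or "wrist"; returns a dict with "image" (384x512x3 uint8, red, green, blue), "fx", "fy", "cx", "cy" (pixels), "k1" (the pictures are not rectified: a ray, as slopes to the right and down, at radius r is drawn at 1 + k1 r^2 times it, then the intrinsics apply), "xyz" and "rotation" of the camera in the world. Camera axes: x right, y down, z forward; pixel columns grow to the right and rows downward; lengths in mm; the calibration is good to about 2 mm. A picture is of the moment at which its call begins. There is no depth.
- arm.job_done(): hands the job in; it is judged then, once.
The state is a dict: "clock": time; "joints": joint angles; "joint_vel": joint speeds; "joint_efforts": joint torques, N m; "position": TCP position; "ee_rot": TCP orientation; "contact_force": force on the tool from outside, world axes, zero at the start; "wrist_torque": the same for the moment, N m; "gripper_width": finger opening in mm; "grasp_force": force on a finger pad.
Only numpy, scipy, OpenCV 4.12 (cv2) and the standard library are available. Lean on these libraries where they do the work, as an engineer would, in place of code of your own. Each camera call takes 0.05 s, during which the arm holds its last target. There are 200 camera calls.

TASK

The scale has to be checked: take the test weight off the safety hook of the bench stand and set it down gently and upright on the round pan of the scale, its whole foot on the pan. The hook's beak hangs over the bail, so hold the bail beside the hook, press the sprung keeper back with the bail itself (not with the fingers) until you feel it come up against its buffer, keep it pressed while you raise the bail out of the mouth, then draw the weight off forwards; never force the hook or the keeper, do not tip the weight over, and leave the other things on the bench where they are.

Things in the scene. Friction and masses are not known exactly. Their poses are not given: they have to be found in the camera images.
- test_weight: test weight, about 0.45 kg (give or take a fifth): dark disc, diameter 76, 26 high, brass band, under a rigid steel bail of 10 mm round bar. Origin: centre of the underside, z up. The bail lies in the y-z plane: straight top bar along y from -37 to +37, legs from y = +-45 down to the disc; open loop 78 high from disc to the underside of the bar. It hangs from the hook, foot about 51 up
- bail (a point): middle of the axis of the bail's top bar, 109 above the test weight's origin; axes as test_weight. At the start it lies on the hook's floor, with play to front and back. Grip the bar from above beside the hook, about 27 from its middle, fingers closing across the bar: the hook and keeper take up 15 to either side. Raise it 2 to 4 off the floor before pressing
- stand: bench stand, bolted down: grey 30 mm post, base 130 x 110 x 10, yellow hook of 12 mm round bar with a steel keeper. Origin: post's centre at bench level; x points from the hook's open front back to the post, z up (yaw 0: the hook points to the robot); nothing is higher than z = 188. The clamp on the post begins at x = -39. Fingers and arm may push on stand, hook or keeper with no more than 8 N
- hook_floor (a point): top of the hook's floor at y = 0, x = -105, z = 155 in the stand's frame (axes as stand), where the bail lies. In front the hook turns up into a tip (inside at -16.5 from here, foremost -28.5) and back over the bail. NOT MEASURED: the whole hook with keeper and buffer is clamped up to 10 mm farther forward or back (x) than all these places; the bail still hangs near x = -105
- beak_end (a point): nominal end of the hook's beak, x = -90.5, z = 176: it overhangs the bail, underside z = 170 (5 above the resting bar), top z = 182. A bar lifted straight up jams under it. The bar's axis must be at least 5 mm behind this end (wherever the hook's unmeasured shift puts it) to come up. The hook bends if the bail pushes on it and its keeper with over 22 N in all, load on its floor included
- keeper_face (a point): nominal front of the shut keeper at bail height, x = -88, z = 160: a tongue 20 wide, top z = 185, hinged below the floor (pin and lug reach down to z = 127), shutting the mouth against the beak's end. Pressed back (+x) by the bail at floor height it needs 5 N, rising to about 10 N, then meets a rubber buffer (about 12 N/mm) with the bar's axis 1.5 mm past where it clears the beak: push 12 to 15 N
- hook_top (a point): point 31 above the hook's floor, x = -105, z = 186: with the bar's underside above this height the keeper springs shut under it and the weight can be drawn off to the front (-x), the hook passing through the bail; keep the underside below z = 203 until then, or the disc meets the hook from below. Lifting while pressed back needs no more force: the spring grows weaker as the bar rises
- scale: light grey bench scale, 205 (x) x 165 (y) x 44 high, does not slide. Origin: centre of the underside; the round pan, diameter 116, lies 24 from the centre towards +x, its top 44 high; the display is on the -x side. Not more than 45 N on it
- pan (a point): centre of the top of the scale's pan, 44 above the bench
- tape_measure: yellow tape measure, 34 x 80 x 66, bystander; origin at the centre of its underside
- screwdriver: blue screwdriver, 27 x 198 x 28, lying, bystander; origin at the centre of its underside
- pliers: red-handled pliers, 51 x 176 x 11, lying, bystander; origin at the centre of its underside
- glue_tube: white glue tube, 49 x 156 x 33, lying, bystander; origin at the centre of its underside
Mind the look-alikes: they are no part of the job. Leave any green look-alike of the test_weight alone. What is shaped like the stand but orange is not meant.

How it is judged (in metres and radians):
On the way:
1. the bail has come up out of the hook's mouth and is above the beak, the hook still inside the bail (z of bail in the frame of stand above 0.188 m and x of bail in the frame of stand between -0.125 and -0.06 m and y of bail in the frame of stand between -0.03 and 0.03 m), for 0.05 s.
At the end, for the whole second after the job is handed in: the test weight stands upright (within 3.5 degrees), at rest and released on the scale's pan, its centre within 22 mm of the pan's centre (horizontal distance between test_weight and pan below 0.022 m and height (world z) of test_weight between 0.04 and 0.048 m and angle between test_weight's own z axis and vertical below 0.06 rad and contact force between test_weight and scale above 2.5 N and linear speed of test_weight below 0.02 m/s); the robot touches nothing.
It fails at once if the bail forces the hook or its keeper with more than 22 N (contact force between test_weight and stand above 22 N).
It fails at once if fingers or arm push on the stand, hook or keeper with more than 8 N (contact force between any of the fingers, the arm and stand above 8 N).
It fails at once if the test weight is tipped by more than 35 degrees (angle between test_weight's own z axis and vertical above 0.61 rad).
It fails at once if the test weight is banged or pressed on the scale with more than 45 N (contact force between test_weight and scale above 45 N).
It fails at once if another thing on the bench is moved by more than 30 mm (distance of any of tape_measure, screwdriver, pliers, glue_tube from where it was at the start of the episode above 0.03 m).
It also fails if it takes over 58 s, if anything falls off the work surface, if the arm or the gripper's body presses on something with over 40 N, if the wrist force passes 120 N, or if a joint passes its speed limit or range.

## Working session

There is one attempt and no reset: what is moved stays moved. The work goes in short steps, Python scripts to look and compute and a shell command to move; the robot and the scene stay as the last step left them, time stands still between calls to the robot, and variables do not carry over. Pictures are saved under pics/ and viewed, at most 10 in all, crops included, and the job is handed in when it is done.

```bash
mkdir -p pics; ls; python3 - <<'E'
from bench import arm
import cv2
s=arm.read_state(); print(s)
for n in("scene","top"):
    d=arm.get_image(n); cv2.imwrite(f"pics/{n}0.png",cv2.cvtColor(cv2.resize(d["image"],(800,600),interpolation=cv2.INTER_CUBIC),cv2.COLOR_RGB2BGR))
    print({k:v for k,v in d.items() if k!="image"})
E
```

```text
pics
{'clock': 0.0, 'joints': array([-8.47412556e-01,  3.85571365e-01,  6.61359262e-03, -5.41486692e-04,
       -1.19400765e+00, -2.58563987e-01]), 'joint_vel': array([-0.00075285, -0.00088693, -0.00049829,  0.00058541, -0.00099355,
        0.00110924]), 'joint_efforts': array([ 7.03067435e-04, -3.92286050e+01,  1.88396734e+01,  4.18601543e+00,
       -4.63300006e-03, -7.25170707e-06]), 'position': array([ 279.89567322, -558.14355613,  225.30157458]), 'ee_rot': array([-2.30225943e-01,  9.73136566e-01,  1.07508078e-03, -2.89430915e-04]), 'contact_force': array([ 0.71338598, -0.22500531, -0.40587814]), 'wrist_torque': array([-0.01343909,  0.00159896, -0.00132466]), 'grasp_force': 0.0, 'gripper_width': 85.71236295642913}
{'fx': 373.70331306258566, 'fy': 373.70331306258566, 'cx': 254.2720055909257, 'cy': 188.80366780433104, 'k1': -0.1063549914557993, 'xyz': array([-458.13615934,  783.12855221,  835.74779216]), 'rotation': array([-0.36508565,  0.77922091, -0.46675587,  0.204123  ])}
{'fx': 399.14121165955856, 'fy': 399.14121165955856, 'cx': 258.0095576521993, 'cy': 186.82937634782792, 'k1': -0.05849302754375497, 'xyz': array([ 369.79564974,  -56.58935438, 1722.52678846]), 'rotation': array([ 0.71276622, -0.69936485,  0.04297017, -0.03172836])}
```

View pics/scene0.png

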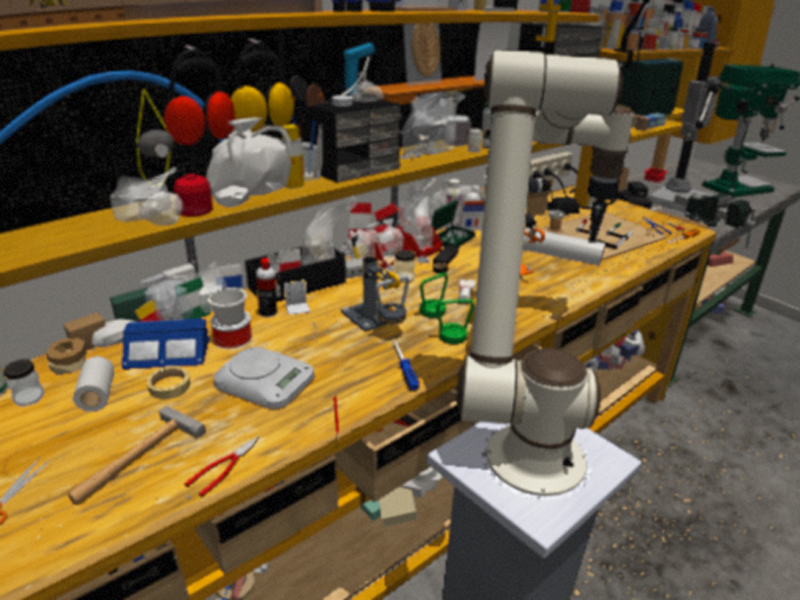

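View pics/top0.png

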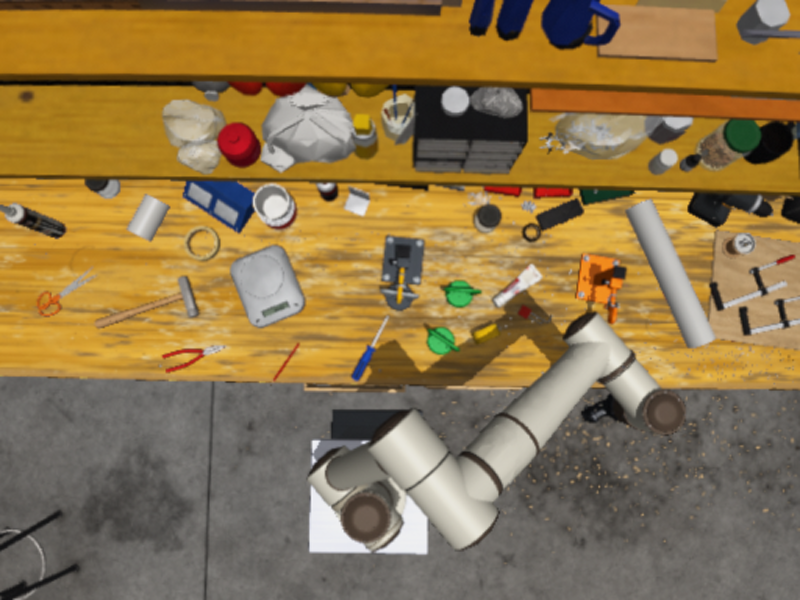

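The scene view shows the stand at about (375,305), the scale at (262,375) and two green decoys at (440,310). The top view shows the stand at (402,270) with the hook towards the robot at (401,290), the scale pan at (265,272), and the orange look-alike stand at (600,285).

```bash
cat > h.py <<'E'
import numpy as np, cv2
from scipy.spatial.transform import Rotation as R
from bench import arm
def grab(n,f=None,box=None,s=1):
    d=arm.get_image(n)
    if f:
        im=d["image"]; 
        if box: im=im[box[1]:box[3],box[0]:box[2]]
        cv2.imwrite(f,cv2.cvtColor(cv2.resize(im,None,fx=s,fy=s,interpolation=cv2.INTER_CUBIC),cv2.COLOR_RGB2BGR))
    return {k:v for k,v in d.items() if k!="image"}
def ray(d,u,v):
    x,y=(u-d["cx"])/d["fx"],(v-d["cy"])/d["fy"]; rd=np.hypot(x,y); r=rd
    for _ in range(20): r=rd/(1+d["k1"]*r*r)
    k=r/rd if rd else 1
    w=R.from_quat(d["rotation"]).apply([x*k,y*k,1]); return d["xyz"],w/np.linalg.norm(w)
def atz(d,u,v,z):
    o,w=ray(d,u,v); return o+w*(z-o[2])/w[2]
def tri(*obs):
    A=np.zeros((3,3));b=np.zeros(3);L=[]
    for d,u,v in obs:
        o,w=ray(d,u,v);P=np.eye(3)-np.outer(w,w);A+=P;b+=P@o;L.append((o,P))
    p=np.linalg.solve(A,b); return p,[np.linalg.norm(P@(p-o)) for o,P in L]
def proj(d,p):
    c=R.from_quat(d["rotation"]).inv().apply(np.array(p)-d["xyz"]);x,y=c[:2]/c[2];k=1+d["k1"]*(x*x+y*y)
    return np.array([d["cx"]+d["fx"]*x*k,d["cy"]+d["fy"]*y*k])
E
python3 - <<'E'
from h import *
t=grab("top");s=.64
for n,u,v,z in[("hook",401,290,160),("post",403,255,188),("pan",265,272,44),("scale",268,285,40),("disp",274,308,44),("screwtip",386,318,15),("screwend",358,375,15),("green1",460,293,20),("green2",441,340,20)]: print(n,atz(t,u*s,v*s,z).round())
sd=grab("scene"); print("pan",tri((t,265*s,272*s),(sd,252*s,366*s)))
w=grab("wrist");st=arm.read_state(); r=R.from_quat(st["ee_rot"]); print("camera in tool",r.inv().apply(w["xyz"]-st["position"]).round(1),(r.inv()*R.from_quat(w["rotation"])).as_matrix().round(3)); print(r.as_matrix().round(3)); print(w)
E
```

```text
hook [541. -74. 160.]
post [625. -78. 188.]
pan [595. 294.  44.]
scale [560. 285.  40.]
disp [498. 266.  44.]
screwtip [478. -36.  15.]
screwend [322.  36.  15.]
green1 [ 551. -239.   20.]
green2 [ 421. -188.   20.]
pan (array([599.50126006, 300.96672618,  23.68318284]), [np.float64(3.013241383742215), np.float64(3.013241383742324)])
camera in tool [  73.7   -0.5 -146.3] [[ 0.    -0.957 -0.291]
 [ 1.     0.    -0.   ]
 [ 0.    -0.291  0.957]]
[[-0.894 -0.448 -0.001]
 [-0.448  0.894  0.001]
 [ 0.     0.001 -1.   ]]
{'fx': 325.5430048711152, 'fy': 325.5430048711152, 'cx': 251.41160926299875, 'cy': 194.19968138539653, 'k1': -0.014123072684721651, 'xyz': array([ 214.44762469, -592.06658518,  372.18210182]), 'rotation': array([0.51959696, 0.84170556, 0.12518616, 0.07667574])}
```

```bash
python3 -m pendant '[[0,0,-0.035,0,0,-7,0.06],[0,0,0,0,0,-7,0.06],[0,0,0,0,0,-7,0.06],[0,0,0,0,0,-7,0.06],[0,0,0,0,0,-7,0.06],[0,0,0,0,0,-7,0.06],[0,0,0,0,0,-7,0.06],[0,0,0,0,0,-7,0.06],[0,0,0,0,0,-7.4,0.06]]'
python3 -m pendant '[[-0.04,-0.026,0,0,0,0,0.06],[-0.04,-0.026,0,0,0,0,0.06],[-0.04,-0.026,0,0,0,0,0.06],[-0.04,-0.026,0,0,0,0,0.06],[-0.04,-0.026,0,0,0,0,0.06],[-0.04,-0.026,0,0,0,0,0.06],[-0.04,-0.026,0,0,0,0,0.06],[-0.04,-0.026,0,0,0,0,0.06],[-0.04,-0.026,0,0,0,0,0.06],[-0.04,-0.026,0,0,0,0,0.06],[0,0,0,0,0,0,0.06],[0,0,0,0,0,0,0.06]]'
python3 - <<'E'
from h import *
import pickle
d=grab("wrist","pics/w1.png",(80,20,480,320),2);print(arm.read_state()["position"],R.from_quat(arm.read_state()["ee_rot"]).as_matrix().round(3))
pickle.dump(d,open("w1.pkl","wb"))
E
```

```text
clock: 1.15
position: [280.1, -558.5, 261.2]
ee_rot: [0.709, -0.705, -0.0, -0.0]
contact_force: [0.3, 0.2, -0.1]
gripper_width: 59.9
grasp_force: 0.0
clock: 2.35
position: [540.2, -157.5, 261.0]
ee_rot: [0.708, -0.706, -0.0, 0.0]
contact_force: [-1.5, -0.3, -0.3]
gripper_width: 60.0
grasp_force: 0.0
[ 539.71294786 -158.40653307  261.19058037] [[ 0.001 -1.    -0.001]
 [-1.    -0.001 -0.   ]
 [ 0.     0.001 -1.   ]]
```

View pics/w1.png

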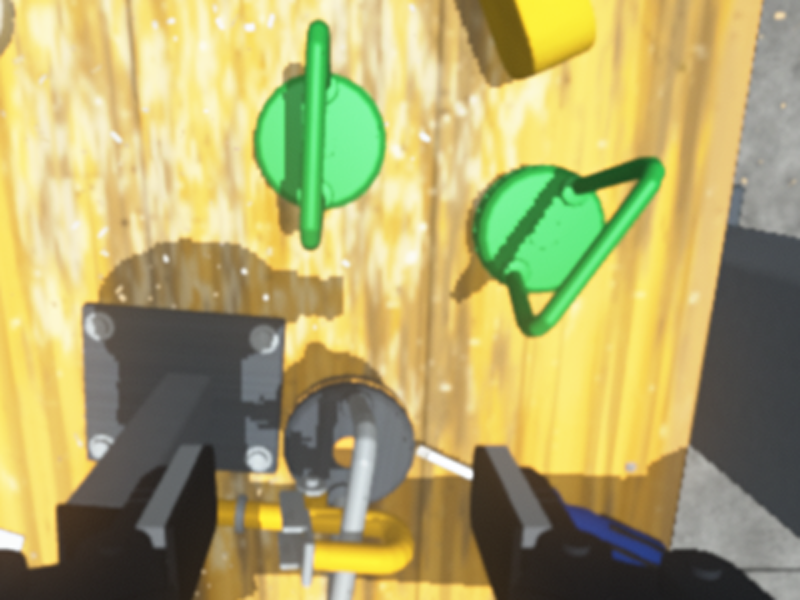

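The wrist view shows the base plate at crop (185,385), the disc at (350,440), and the bail's bar and yellow hook at about (355,540), partly at the lower edge. I'll shift 75 mm so that they sit centrally.

```bash
python3 -m pendant '[[-0.04,0,0,0,0,0,0.06],[-0.035,0,0,0,0,0,0.06],[0,0,0,0,0,0,0.06],[0,0,0,0,0,0,0.06],[0,0,0,0,0,0,0.06]]'
python3 - <<'E'
from h import *
import pickle
d=grab("wrist","pics/w2.png",(130,60,400,260),3-.04);print(arm.read_state()["position"])
pickle.dump(d,open("w2.pkl","wb"))
E
```

```text
clock: 2.9
position: [539.5, -84.8, 261.5]
ee_rot: [-0.707, 0.708, -0.0, -0.0]
contact_force: [-0.3, -1.3, 0.6]
gripper_width: 60.1
grasp_force: 0.0
[539.59824795 -84.90828076 261.47408177]
```

View pics/w2.png

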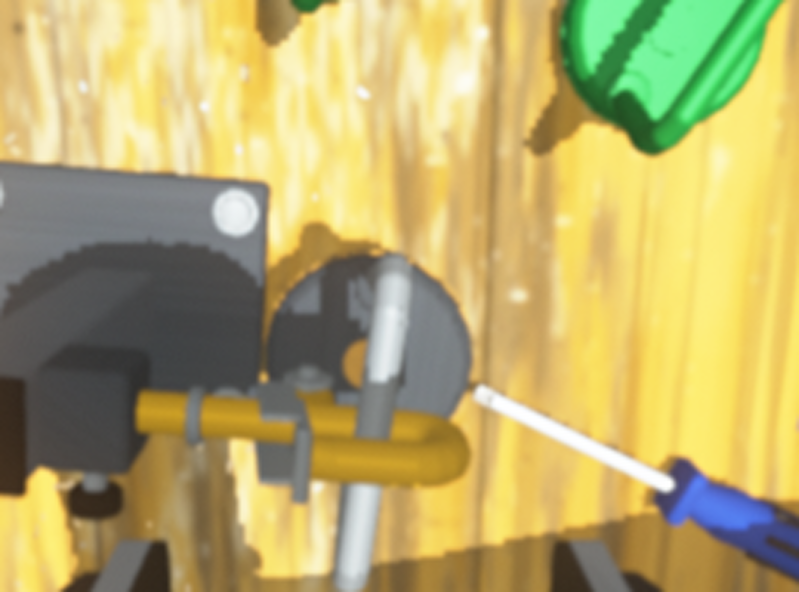

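The enlarged view shows the bar from (393,265) to (350,580), the hook's beak from about (310,460) round to the tip at (468,450), and the keeper at about (300,460). The clamp ends at about x=148. I'll take one more view from +40 mm to triangulate.

```bash
python3 -m pendant '[[-0.04,0,0,0,0,0,0.06],[0,0,0,0,0,0,0.06],[0,0,0,0,0,0,0.06],[0,0,0,0,0,0,0.06]]'
python3 - <<'E'
from h import *
import pickle
d=grab("wrist","pics/w3.png",(130,40,400,240),2.96);print(arm.read_state()["position"])
pickle.dump(d,open("w3.pkl","wb"))
E
```

```text
clock: 3.35
position: [539.8, -44.5, 261.4]
ee_rot: [-0.707, 0.707, -0.0, -0.0]
contact_force: [0.5, -0.1, -0.4]
gripper_width: 59.7
grasp_force: 0.0
[539.82577722 -44.5007691  261.35193107]
```

View pics/w3.png

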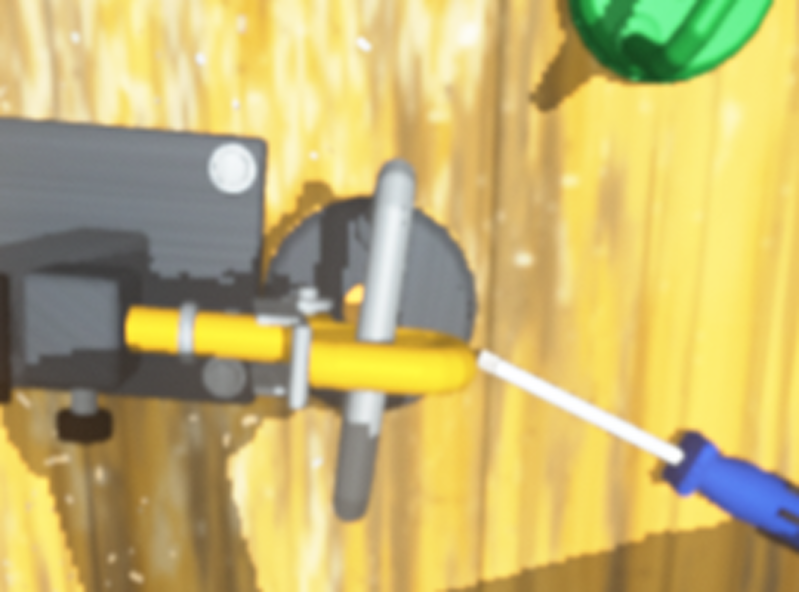

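```bash
python3 - <<'E'
from h import *
import pickle
w2,w3=[pickle.load(open(f"w{i}.pkl","rb")) for i in(2,3)]
k=2.96
a=lambda u,v:(w2,130+u/k,60+v/k)
b=lambda u,v:(w3,130+u/k,40+v/k)
for n,p,q in[("bar-y",(394,263),(398,166)),("bar+y",(350,582),(350,513)),("tip",(470,452),(477,361)),("beakend",(309,460),(309,366)),("corner",(268,185),(266,140)),("keepercorner+y",(300,500),(298,407)),("clampcorner",(130,470),(122,388))]:
    P,e=tri(a(*p),b(*q));print(n,P.round(1),np.round(e,1))
e1=atz(*b(398,166),160);e2=atz(*b(350,513),160);print("bar z160",e1.round(1),e2.round(1),"mid",((e1+e2)/2).round(1),"len",np.linalg.norm(e2-e1).round(1),"yaw",np.arctan2(-(e2-e1)[0],(e2-e1)[1]).round(3))
for u,v,z in[(477,361,160),(309,366,176),(126,330,161),(477,361,167)]: print(u,v,z,atz(*b(u,v),z).round(1))
p=atz(*b(0,120),10);q=atz(*b(266,140),10);print("base edge",p.round(1),q.round(1),"yaw",np.arctan2((p-q)[1],(p-q)[0]).round(3))
p=atz(*b(262,270),10);print("front edge mid?",p.round(1))
E
```

```text
bar-y [ 530.6 -118.5  149.1] [0.2 0.2]
bar+y [543.  -24.4 151.4] [0. 0.]
tip [510.8 -71.4 168.2] [0.1 0.1]
beakend [553.  -71.2 173.7] [0.2 0.2]
corner [ 577.3 -128.3    7.9] [0. 0.]
keepercorner+y [555.4 -61.9 178.1] [0. 0.]
clampcorner [604.1 -61.7 156.1] [0.2 0.2]
bar z160 [ 530.8 -118.5  160. ] [542.9 -27.6 160. ] mid [536.9 -73.  160. ] len 91.8 yaw -0.133
477 361 160 [509.7 -69.7 160. ]
309 366 176 [552.7 -71.7 176. ]
126 330 161 [600.5 -78.1 161. ]
477 361 167 [510.5 -71.1 167. ]
base edge [ 681. -136.   10.] [ 577.1 -128.2   10. ] yaw -0.074
front edge mid? [580.1 -77.7  10. ]
```

Measured: bar centre (537,-73,160) with yaw -0.133; stand yaw -0.074; beak end x≈552.7; hook centre line y≈-71.5. Next I turn, descend 29 mm beside the middle, and check before closing.

```bash
python3 -m pendant '[[0,-0.001,0,0,0,7.6,0.04],[0,0,0.02,0,0,0,0.04],[0,0,0.02,0,0,0,0.04],[0,0,0.02,0,0,0,0.04],[0,0,0.015,0,0,0,0.04],[0,0,0.01,0,0,0,0.04],[0,0,0.01,0,0,0,0.04],[0,0,0,0,0,0,0.04],[0,0,0,0,0,0,0.04]]'
python3 - <<'E'
from h import *
d=grab("wrist","pics/w4.png",(110,120,410,345),2.6)
st=arm.read_state();print(st["position"],R.from_quat(st["ee_rot"]).as_matrix().round(3)[:,0],st["contact_force"])
E
```

```text
clock: 4.3
position: [541.3, -43.7, 166.8]
ee_rot: [-0.659, 0.752, -0.0, 0.0]
contact_force: [-0.7, 0.8, -0.2]
gripper_width: 40.0
grasp_force: 0.0
[541.44298859 -43.60364889 167.14710691] [-0.132 -0.991 -0.   ] [-0.11481314  0.7960641   0.44175535]
```

View pics/w4.png

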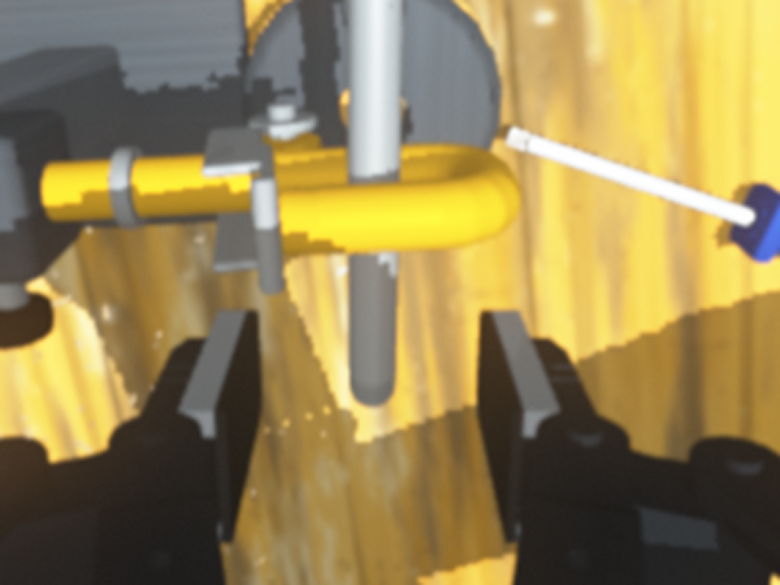

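The bar (372, 250–400) lies parallel to the pads and is centred between them (pad faces at 255 and 483). The fingers are clear of hook and keeper, so I close.

```bash
python3 -m pendant '[[0,0,0,0,0,0,0.025],[0,0,0,0,0,0,0.015],[0,0,0,0,0,0,0.005],[0,0,0,0,0,0,0.0],[0,0,0,0,0,0,0.0],[0,0,0,0,0,0,0.0],[0,0,0,0,0,0,0.0]]'
python3 - <<'E'
from h import *
d=arm.get_image("wrist")
st=arm.read_state();T=R.from_quat(st["ee_rot"])
for p in[(-11,0,6),(11,0,6),(29,0,6)]:print(p,((proj(d,st["position"]+T.apply(p))-[110,120])*2.6).round())
print(st["wrist_torque"])
E
```

```text
clock: 5.05
position: [540.9, -43.5, 166.4]
ee_rot: [-0.659, 0.752, 0.0, -0.0]
contact_force: [0.2, 0.5, -0.1]
gripper_width: 0.2
grasp_force: 0.0
(-11, 0, 6) [370. 378.]
(11, 0, 6) [371. 277.]
(29, 0, 6) [371. 188.]
[ 0.00321725 -0.0428989  -0.04118101]
```

```bash
python3 - <<'E'
from h import *
d=grab("wrist","pics/w5.png",(110,120,410,345),2.6)
E
```

```text
(no output)
```

View pics/w5.png

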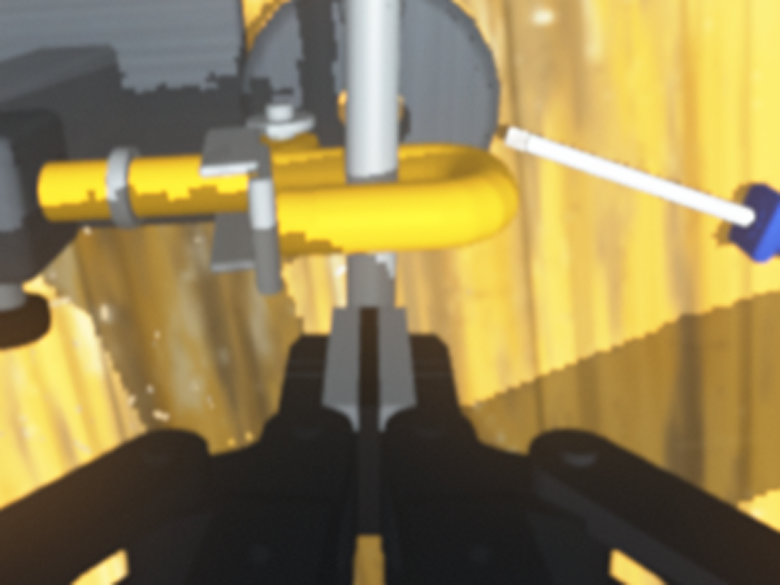

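```bash
python3 - <<'E'
from h import *
import pickle
d=arm.get_image("wrist")
st=arm.read_state();T=R.from_quat(st["ee_rot"]);P=st["position"]
for p in[(11,0,25),(11,0,12),(11,0,0),(-11,0,25)]:print(p,((proj(d,P+T.apply(p))-[110,120])*2.6).round())
w2,w3=[pickle.load(open(f"w{i}.pkl","rb")) for i in(2,3)]
# lines: bar/hook crossings give height: bar axis crossing visible edges; width of bar -> distance
for n,dd,k,u,v,wd in[("w3",w3,2.96,385,250,34),("now",d,2.6,372,100,50),("now2",d,2.6,371,275,47)]:
    off=(130,40) if n=="w3" else (110,120)
    u,v=off[0]+u/k,off[1]+v/k; o,w=ray(dd,u,v);f=R.from_quat(dd["rotation"]).apply([0,0,1])
    depth=10*dd["fx"]/(wd/k); print(n,(o+w*depth/(w@f)).round(1))
# bar end rows at different hypothesised z : +y outer end in w4
for z in(150,155,160):print(z,atz(d,110+372/2.6,120+403/2.6,z).round(1))
E
```

```text
(11, 0, 25) [370. 243.]
(11, 0, 12) [370. 265.]
(11, 0, 0) [371. 289.]
(-11, 0, 25) [370. 336.]
w3 [532.8 -94.8 119. ]
now [534.9 -86.1 145.4]
now2 [540.1 -48.8 145.6]
150 [543.5 -20.8 150. ]
155 [543.2 -23.8 155. ]
160 [542.8 -26.7 160. ]
```

The picture shows the pads closed on nothing: the pad tips are at (370,310), and the bar runs beneath them. Their scale puts the fingertips about 30 mm higher than assumed. I'll reopen, go 22 mm lower (the gripper body stays above 188 either way), and close again.

```bash
python3 -m pendant '[[0,0,0,0,0,0,0.04],[0,0,0,0,0,0,0.04],[0,0,0,0,0,0,0.04],[0,0,0,0,0,0,0.04],[0,0,0,0,0,0,0.04],[0,0,0.005,0,0,0,0.04],[0,0,0.005,0,0,0,0.04]]'
python3 -m pendant '[[0,0,0.004,0,0,0,0.04],[0,0,0.004,0,0,0,0.04],[0,0,0.004,0,0,0,0.04],[0,0,0,0,0,0,0.04],[0,0,0,0,0,0,0.04]]'
python3 -m pendant '[[0,0,0,0,0,0,0.025],[0,0,0,0,0,0,0.015],[0,0,0,0,0,0,0.005],[0,0,0,0,0,0,0.0],[0,0,0,0,0,0,0.0],[0,0,0,0,0,0,0.0],[0,0,0,0,0,0,0.0]]'
```

```text
clock: 5.9
position: [540.8, -43.5, 156.0]
ee_rot: [-0.659, 0.752, 0.0, 0.0]
contact_force: [1.1, -0.4, -0.6]
gripper_width: 39.8
grasp_force: 0.0
clock: 6.4
position: [540.9, -43.5, 144.4]
ee_rot: [-0.659, 0.752, -0.0, -0.0]
contact_force: [-0.0, 0.1, -0.1]
gripper_width: 39.8
grasp_force: 0.0
clock: 7.1
position: [541.2, -43.6, 144.7]
ee_rot: [-0.659, 0.752, -0.0, 0.0]
contact_force: [0.3, -0.7, 1.7]
gripper_width: 7.3
grasp_force: 58.6
```

It gripped at 7.3 mm instead of 10, so only the tips hold the upper part of the bar. I'll reopen and go 14 mm lower, which leaves the body well clear.

```bash
python3 -m pendant '[[0,0,0,0,0,0,0.035],[0,0,0,0,0,0,0.035],[0,0,0,0,0,0,0.035],[0,0,0,0,0,0,0.035],[0,0,0.004,0,0,0,0.035],[0,0,0.004,0,0,0,0.035],[0,0,0.003,0,0,0,0.035],[0,0,0.003,0,0,0,0.035],[0,0,0,0,0,0,0.035],[0,0,0,0,0,0,0.035]]'
python3 - <<'E'
from h import *
d=grab("wrist","pics/w6.png",(110,100,410,325),2.6)
E
```

```text
clock: 8.1
position: [540.9, -43.5, 130.3]
ee_rot: [-0.659, 0.752, 0.0, -0.0]
contact_force: [-0.2, -0.0, 0.5]
gripper_width: 34.9
grasp_force: 0.0
```

View pics/w6.png

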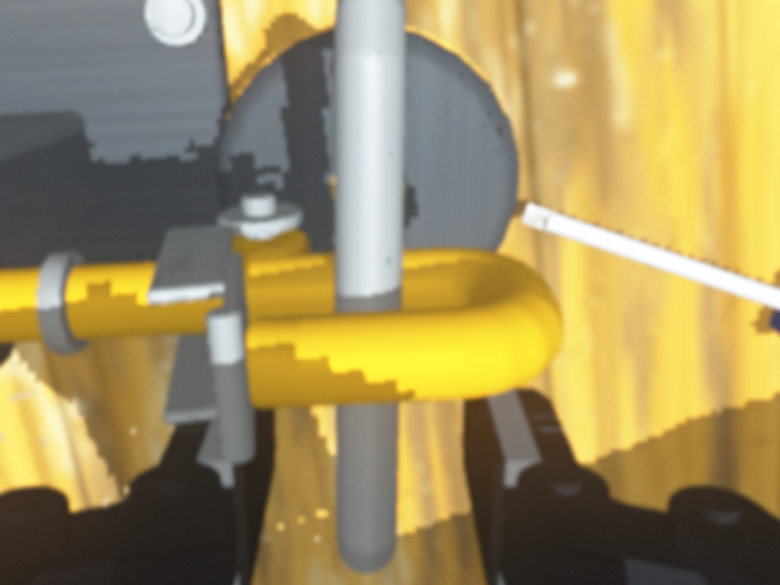

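The fingers now straddle the bar (u 340–400), centred and outside the hook and keeper. Closing.

```bash
python3 -m pendant '[[0,0,0,0,0,0,0.025],[0,0,0,0,0,0,0.015],[0,0,0,0,0,0,0.005],[0,0,0,0,0,0,0.0],[0,0,0,0,0,0,0.0],[0,0,0,0,0,0,0.0],[0,0,0,0,0,0,0.0]]'
```

```text
clock: 8.85
position: [541.3, -43.5, 130.6]
ee_rot: [-0.659, 0.752, -0.0, 0.0]
contact_force: [1.8, -1.1, 0.6]
gripper_width: 8.2
grasp_force: 58.4
```

```bash
python3 -m pendant '[[0,0,-0.001,0,0,0,0],[0,0,-0.001,0,0,0,0],[0,0,0,0,0,0,0],[0,0,0,0,0,0,0]]'; python3 -m pendant '[[0,0,-0.001,0,0,-1.7,0],[0,0,0,0,0,-1.7,0],[0,0,0,0,0,0,0],[0,0,0,0,0,0,0]]'
```

```text
clock: 9.25
position: [539.7, -43.6, 131.5]
ee_rot: [-0.659, 0.752, 0.001, -0.001]
contact_force: [0.3, 0.4, -5.0]
gripper_width: 8.0
grasp_force: 58.3
clock: 9.65
position: [540.8, -43.5, 133.3]
ee_rot: [-0.681, 0.732, 0.0, -0.0]
contact_force: [-0.6, -0.0, -4.3]
gripper_width: 8.1
grasp_force: 58.3
```

```bash
python3 -m pendant '[[0,-0.003,0,0,0,0,0],[0,-0.003,0,0,0,0,0],[0,-0.002,0,0,0,0,0],[0,0,0,0,0,0,0],[0,0,0,0,0,0,0]]'; python3 -m pendant '[[0,-0.002,0,0,0,0,0],[0,-0.002,0,0,0,0,0],[0,0,0,0,0,0,0],[0,0,0,0,0,0,0]]';python3 -m pendant '[[0,-0.002,0,0,0,0,0],[0,-0.001,0,0,0,0,0],[0,0,0,0,0,0,0],[0,0,0,0,0,0,0]]'
```

```text
clock: 10.15
position: [548.8, -44.1, 133.3]
ee_rot: [-0.681, 0.732, 0.0, -0.0]
contact_force: [-0.6, 0.3, -3.7]
gripper_width: 8.4
grasp_force: 58.3
clock: 10.55
position: [552.4, -44.4, 133.2]
ee_rot: [-0.681, 0.732, 0.0, -0.0]
contact_force: [-1.5, 0.0, -4.4]
gripper_width: 8.0
grasp_force: 58.5
clock: 10.95
position: [554.1, -44.6, 133.0]
ee_rot: [-0.681, 0.733, 0.001, -0.001]
contact_force: [-6.3, 1.5, -1.8]
gripper_width: 8.3
grasp_force: 58.8
```

```bash
for i in 1 2; do python3 -m pendant '[[0,-0.001,0,0,0,0,0],[0,-0.001,0,0,0,0,0],[0,0,0,0,0,0,0],[0,0,0,0,0,0,0]]'|sed -n '2p;4p'; done
```

```text
position: [555.7, -44.8, 132.9]
contact_force: [-5.4, 1.9, -1.8]
position: [557.2, -44.9, 132.7]
contact_force: [-7.2, 1.2, -2.0]
```

```bash
python3 -m pendant '[[0,-0.001,0,0,0,0,0],[0,-0.001,0,0,0,0,0],[0,0,0,0,0,0,0],[0,0,0,0,0,0,0]]'|sed -n '2,5p'
```

```text
position: [558.7, -45.0, 132.5]
ee_rot: [-0.68, 0.733, 0.003, -0.003]
contact_force: [-7.5, 1.9, -2.8]
gripper_width: 8.1
```

```bash
python3 -m pendant '[[0,-0.001,-0.001,0,0,0,0],[0,-0.001,0,0,0,0,0],[0,0,0,0,0,0,0],[0,0,0,0,0,0,0]]'|sed -n '2,5p'
```

```text
position: [559.6, -45.1, 132.6]
ee_rot: [-0.68, 0.733, 0.004, -0.004]
contact_force: [-9.0, 2.0, -4.4]
gripper_width: 8.2
```

```bash
python3 -m pendant '[[0,-0.001,0,0,0,0,0],[0,-0.0005,0,0,0,0,0],[0,0,0,0,0,0,0],[0,0,0,0,0,0,0]]'|sed -n '2,5p'
```

```text
position: [560.6, -45.2, 132.3]
ee_rot: [-0.68, 0.733, 0.004, -0.004]
contact_force: [-9.2, 3.3, -5.1]
gripper_width: 8.1
```

```bash
python3 -m pendant '[[0,-0.001,0,0,0,0,0],[0,0,0,0,0,0,0],[0,0,0,0,0,0,0]]'|sed -n '2,5p'
```

```text
position: [561.3, -45.3, 132.2]
ee_rot: [-0.68, 0.733, 0.004, -0.004]
contact_force: [-10.2, 3.3, -4.2]
gripper_width: 8.2
```

```bash
python3 -m pendant '[[0,-0.001,-0.001,0,0,0,0],[0,0,0,0,0,0,0],[0,0,0,0,0,0,0]]'|sed -n '2,5p'
```

```text
position: [561.3, -45.3, 132.4]
ee_rot: [-0.68, 0.733, 0.005, -0.005]
contact_force: [-9.4, 2.7, -5.8]
gripper_width: 8.5
```

```bash
python3 -m pendant '[[0,-0.001,0,0,0,0,0],[0,0,0,0,0,0,0],[0,0,0,0,0,0,0]]'|sed -n '2,5p'
```

```text
position: [561.9, -45.3, 132.2]
ee_rot: [-0.68, 0.733, 0.005, -0.005]
contact_force: [-11.5, 2.5, -6.4]
gripper_width: 8.7
```

```bash
python3 -m pendant '[[0,-0.001,0,0,0,0,0],[0,0,0,0,0,0,0],[0,0,0,0,0,0,0]]'|sed -n '2,5p'
```

```text
position: [562.2, -45.4, 132.1]
ee_rot: [-0.68, 0.733, 0.006, -0.006]
contact_force: [-12.9, 3.9, -4.8]
gripper_width: 7.9
```

The stiffer response shows the buffer has been reached (about 13 N). Lifting in small steps with checks.

```bash
python3 -m pendant '[[0,-0.0005,0,0,0,0,0],[0,0,-0.001,0,0,0,0],[0,0,-0.001,0,0,0,0],[0,0,0,0,0,0,0]]'|sed -n '2,5p'
```

```text
position: [562.3, -45.7, 133.5]
ee_rot: [-0.68, 0.734, 0.006, -0.006]
contact_force: [-11.4, 1.9, -7.7]
gripper_width: 8.2
```

```bash
python3 -m pendant '[[0,0,-0.001,0,0,0,0],[0,0,-0.001,0,0,0,0],[0,0,0,0,0,0,0]]'|sed -n '2,5p'
```

```text
position: [562.7, -46.0, 135.7]
ee_rot: [-0.68, 0.733, 0.006, -0.006]
contact_force: [-11.4, 2.0, -7.3]
gripper_width: 8.2
```

```bash
python3 -m pendant '[[0,0,-0.001,0,0,0,0],[0,0,-0.001,0,0,0,0],[0,0,0,0,0,0,0]]'|sed -n '2,5p'
```

```text
position: [563.3, -46.1, 138.0]
ee_rot: [-0.68, 0.733, 0.005, -0.006]
contact_force: [-9.5, 0.2, -7.6]
gripper_width: 8.3
```

```bash
python3 -m pendant '[[0,0,-0.002,0,0,0,0],[0,0,-0.002,0,0,0,0],[0,0,0,0,0,0,0]]'|sed -n '2,5p'
```

```text
position: [564.3, -46.0, 142.6]
ee_rot: [-0.68, 0.733, 0.005, -0.005]
contact_force: [-8.9, 1.1, -7.4]
gripper_width: 7.9
```

```bash
python3 -m pendant '[[0,0,-0.002,0,0,0,0],[0,0,-0.002,0,0,0,0],[0,0,-0.002,0,0,0,0],[0,0,0,0,0,0,0]]'|sed -n '2,5p'
```

```text
position: [565.8, -45.9, 149.2]
ee_rot: [-0.68, 0.733, 0.003, -0.004]
contact_force: [-7.5, 0.8, -6.7]
gripper_width: 8.5
```

```bash
python3 -m pendant '[[0,0,-0.002,0,0,0,0],[0,0,-0.002,0,0,0,0],[0,0,-0.002,0,0,0,0],[0,0,0,0,0,0,0]]'|sed -n '2,5p'
```

```text
position: [567.4, -45.9, 156.3]
ee_rot: [-0.681, 0.733, 0.002, -0.002]
contact_force: [-5.9, 0.1, -3.7]
gripper_width: 8.2
```

```bash
python3 -m pendant '[[0,0,-0.002,0,0,0,0],[0,0,-0.002,0,0,0,0],[0,0,-0.002,0,0,0,0],[0,0,0,0,0,0,0]]'|sed -n '2,5p'
```

```text
position: [571.2, -45.5, 164.3]
ee_rot: [-0.681, 0.732, -0.001, 0.001]
contact_force: [0.9, 0.5, -4.9]
gripper_width: 8.1
```

The keeper has let go. I'll raise 6 mm more, then look before drawing off.

```bash
python3 -m pendant '[[0,0,-0.002,0,0,0,0],[0,0,-0.002,0,0,0,0],[0,0,-0.002,0,0,0,0],[0,0,0,0,0,0,0],[0,0,0,0,0,0,0]]'|sed -n '2,5p'; python3 - <<'E'
from h import *
d=grab("wrist","pics/w7.png",(60,60,440,345),2)
E
```

```text
position: [569.9, -45.6, 169.5]
ee_rot: [-0.681, 0.732, -0.0, 0.0]
contact_force: [0.2, 0.3, -5.0]
gripper_width: 8.3
```

View pics/w7.png

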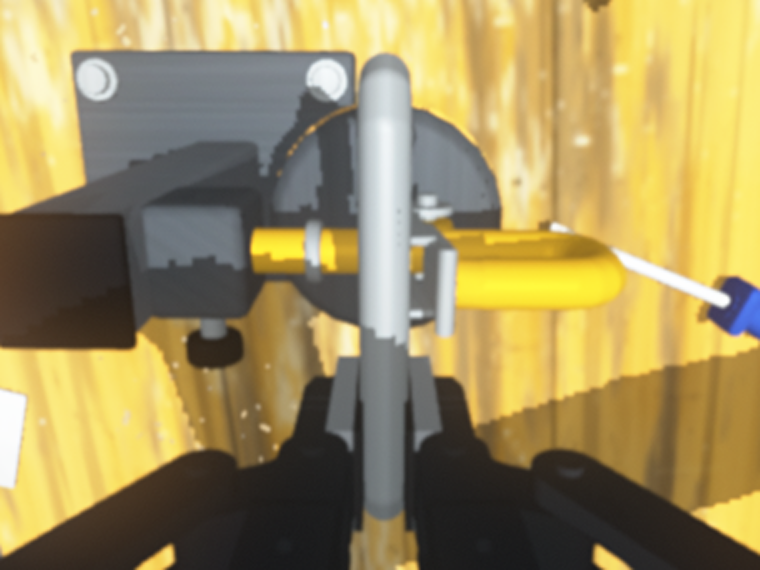

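The bar (u 360–410) is now behind the shut keeper and above the hook, level in the pads, with the hook still inside the bail. Drawing off forwards along the stand's −x (tool +y).

```bash
python3 -m pendant '[[0,0.004,0,0,0,0,0],[0,0.006,0,0,0,0,0],[0,0.006,0,0,0,0,0],[0,0.006,0,0,0,0,0],[0,0,0,0,0,0,0]]'|sed -n '2,6p'
```

```text
position: [546.7, -44.0, 169.5]
ee_rot: [-0.681, 0.732, 0.0, -0.0]
contact_force: [-0.2, 0.7, -4.4]
gripper_width: 8.0
grasp_force: 58.7
```

```bash
python3 -m pendant '[[0,0.008,0,0,0,0,0],[0,0.01,0,0,0,0,0],[0,0.01,0,0,0,0,0],[0,0.01,0,0,0,0,0],[0,0.01,0,0,0,0,0],[0,0.01,0,0,0,0,0],[0,0.01,0,0,0,0,0],[0,0.01,0,0,0,0,0],[0,0.01,0,0,0,0,0],[0,0.01,0,0,0,0,0],[0,0.005,0,0,0,0,0],[0,0,0,0,0,0,0]]'|sed -n '2,6p'
```

```text
position: [444.4, -36.5, 169.5]
ee_rot: [-0.681, 0.732, 0.0, 0.0]
contact_force: [-0.1, 0.4, -4.6]
gripper_width: 8.4
grasp_force: 58.7
```

The weight is free (4.5 N carried). Now I measure the pan: top and scene crops side by side in one picture.

```bash
python3 - <<'E'
from h import *
import pickle
a=arm.get_image("top");b=arm.get_image("scene")
pickle.dump((a,b),open("ts.pkl","wb"))
A=cv2.resize(a["image"][150:215,140:205],None,fx=6,fy=6,interpolation=cv2.INTER_CUBIC)
B=cv2.resize(b["image"][215:265,130:205],None,fx=390/75,fy=390/75,interpolation=cv2.INTER_CUBIC)
C=np.zeros((390,790,3),np.uint8);C[:,:390]=A;C[:B.shape[0],400:790]=B
for z in(40,44):
  p=atz(a,265*.64,272*.64,z);print(z,p.round(1))
cv2.imwrite("pics/pan.png",cv2.cvtColor(C,cv2.COLOR_RGB2BGR))
E
```

```text
40 [595.6 295.   40. ]
44 [595.  294.2  44. ]
```

View pics/pan.png

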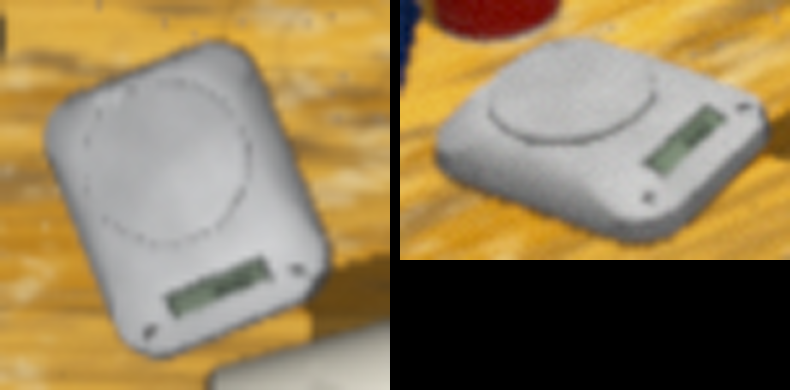

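The pan's circle is centred at (167,161) in the top crop and about (572,90) in the scene crop.

```bash
python3 - <<'E'
from h import *
import pickle
a,b=pickle.load(open("ts.pkl","rb"))
p=(140+167/6,150+161/6);q=(130+172/5.2,215+90/5.2)
print(tri((a,*p),(b,*q)));print(atz(a,*p,44).round(1),atz(b,*q,44).round(1))
# top-cam bias check: stand base corner known from wrist
print(proj(a,[577.3,-128.3,10]))
# pan radius check
print(atz(a,140+85/6,150+161/6,44)-atz(a,140+250/6,150+161/6,44))
print(arm.read_state()["joints"].round(2))
E
```

```text
(array([583.88310724, 302.33389672,  42.12684327]), [np.float64(0.9107254782803879), np.float64(0.9107254782802893)])
[583.1 301.2  44. ] [582.2 304.1  44. ]
[268.7732504  181.16187494]
[ -2.29286138 116.78714969   0.        ]
[ 0.28  0.14 -0.49  0.   -0.94 -0.36]
```

```bash
python3 -m pendant '[[-0.01,-0.003,0,0,0,0,0],[-0.02,-0.006,0,0,0,0,0],[-0.02,-0.006,0,0,0,0,0],[-0.02,-0.006,0,0,0,0,0],[-0.02,-0.006,0,0,0,0,0],[-0.02,-0.006,0,0,0,0,0],[-0.02,-0.006,0,0,0,0,0],[-0.02,-0.006,0,0,0,0,0],[-0.02,-0.006,0,0,0,0,0],[-0.02,-0.006,0,0,0,0,0],[-0.02,-0.006,0,0,0,0,0]]'|sed -n '2,6p'; python3 -m pendant '[[-0.02,-0.006,0,0,0,0,0],[-0.02,-0.006,0,0,0,0,0],[-0.02,-0.006,0,0,0,0,0],[-0.02,-0.006,0,0,0,0,0],[-0.02,-0.006,0,0,0,0,0],[-0.02,-0.006,0,0,0,0,0],[-0.02,-0.006,0,0,0,0,0],[-0.018,-0.005,0,0,0,0,0],[-0.009,-0.003,0,0,0,0,0],[0,0,0,0,0,0,0],[0,0,0,0,0,0,0],[0,0,0,0,0,0,0]]'
```

```text
position: [523.9, 170.0, 169.3]
ee_rot: [-0.681, 0.732, -0.0, -0.0]
contact_force: [0.8, 0.2, -4.2]
gripper_width: 7.9
grasp_force: 58.7
clock: 21.3
position: [584.9, 330.4, 169.4]
ee_rot: [-0.681, 0.733, 0.0, -0.0]
contact_force: [0.1, -0.7, -5.2]
gripper_width: 8.2
grasp_force: 58.6
```

```bash
python3 -m pendant '[[0,0,0.006,0,0,0,0],[0,0,0.008,0,0,0,0],[0,0,0.008,0,0,0,0],[0,0,0.008,0,0,0,0],[0,0,0.005,0,0,0,0],[0,0,0,0,0,0,0],[0,0,0,0,0,0,0]]'|sed -n '2p;4p'; for i in 1 2 3 ; do python3 -m pendant '[[0,0,0.001,0,0,0,0],[0,0,0.001,0,0,0,0],[0,0,0,0,0,0,0],[0,0,0,0,0,0,0]]'|sed -n '2p;4p'; done
```

```text
position: [585.4, 331.3, 134.3]
contact_force: [0.5, -0.6, -3.4]
position: [585.3, 331.3, 132.5]
contact_force: [-0.3, 0.2, -4.9]
position: [585.2, 331.2, 130.3]
contact_force: [1.0, -0.7, -5.1]
position: [585.2, 331.2, 128.3]
contact_force: [-0.0, 0.1, -4.3]
```

```bash
for i in 1 2 3 4 5; do python3 -m pendant '[[0,0,0.001,0,0,0,0],[0,0,0,0,0,0,0],[0,0,0,0,0,0,0],[0,0,0,0,0,0,0]]'|sed -n '2p;4p'; done
```

```text
position: [585.3, 331.2, 127.4]
contact_force: [0.0, 0.8, -3.9]
position: [585.3, 331.2, 126.4]
contact_force: [0.2, -0.3, -5.0]
position: [585.3, 331.2, 125.4]
contact_force: [0.3, -0.1, -4.6]
position: [585.4, 331.5, 124.7]
contact_force: [-0.5, 0.3, -2.4]
position: [585.6, 331.7, 124.6]
contact_force: [-2.3, 1.9, 3.6]
```

Contact at about the expected height. I'll ease off, open, wait, and rise.

```bash
python3 -m pendant '[[0,0,-0.0007,0,0,0,0],[0,0,0,0,0,0,0],[0,0,0,0,0,0,0]]'|sed -n '2p;4p'; python3 -m pendant '[[0,0,0,0,0,0,0.012],[0,0,0,0,0,0,0.016],[0,0,0,0,0,0,0.025],[0,0,0,0,0,0,0.04],[0,0,0,0,0,0,0.04],[0,0,0,0,0,0,0.04],[0,0,0,0,0,0,0.04]]'; python3 -m pendant '[[0,0,-0.005,0,0,0,0.04],[0,0,-0.01,0,0,0,0.04],[0,0,-0.02,0,0,0,0.04],[0,0,-0.03,0,0,0,0.04],[0,0,-0.03,0,0,0,0.04],[0,0,-0.03,0,0,0,0.04],[0,0,0,0,0,0,0.04],[0,0,0,0,0,0,0.04]]'
python3 - <<'E'
from h import *
import pickle
d=arm.get_image("wrist");st=arm.read_state()
cv2.imwrite("pics/end.png",d["image"][:,:,::-1])
# expected pixel of bail mid & pan centre; dark-disc blob centroid
g=cv2.cvtColor(d["image"],cv2.COLOR_RGB2HSV)
for n,p in[("bail",(583,302,153)),("disc top",(583,302,70)),("pan",(583,302,44))]:print(n,proj(d,p).round(1))
gr=cv2.cvtColor(d["image"],cv2.COLOR_RGB2GRAY)
c=cv2.HoughCircles(cv2.GaussianBlur(gr,(5,5),1),cv2.HOUGH_GRADIENT,1.2,10,param1=80,param2=25,minRadius=30,maxRadius=110)
for x,y,r in (c[0][:6] if c is not None else []):print(x.round(1),y.round(1),r.round(1),"z70",atz(d,x,y,70).round(1),"z44",atz(d,x,y,44).round(1),"r mm z70",(r*np.linalg.norm(atz(d,x,y,70)-d["xyz"])/d["fx"]).round(1))
E
```

```text
position: [585.6, 331.6, 124.6]
contact_force: [-1.4, 1.2, 3.8]
clock: 26.2
position: [585.3, 331.2, 124.1]
ee_rot: [-0.681, 0.732, -0.0, 0.0]
contact_force: [0.8, 0.7, 0.4]
gripper_width: 39.7
grasp_force: 0.0
clock: 27.0
position: [585.4, 331.5, 251.0]
ee_rot: [-0.681, 0.732, 0.0, 0.002]
contact_force: [-0.1, -0.9, -0.5]
gripper_width: 40.2
grasp_force: 0.0
bail [252.8 156.8]
disc top [252.7 141.7]
pan [252.6 138.3]
258.6 102.6 90.8 z70 [574.6 264.7  70. ] z44 [574.1 265.4  44. ] r mm z70 91.4
52.2 129.0 59.9 z70 [781.5 274.7  70. ] z44 [797.5 276.1  44. ] r mm z70 70.7
67.8 115.8 40.4 z70 [762.8 263.2  70. ] z44 [777.3 263.7  44. ] r mm z70 46.6
82.2 123.0 48.0 z70 [750.1 271.2  70. ] z44 [763.6 272.3  44. ] r mm z70 54.4
252.6 270.6 84.1 z70 [593.5 447.2  70. ] z44 [594.5 462.3  44. ] r mm z70 97.9
257.4 113.4 84.0 z70 [576.4 274.8  70. ] z44 [576.1 276.2  44. ] r mm z70 84.6
```

```bash
python3 - <<'E'
from h import *
d=arm.get_image("wrist");im=d["image"];gr=cv2.cvtColor(im,cv2.COLOR_RGB2GRAY)
sub=gr[60:250:8,150:360:8]
for r,row in zip(range(60,250,8),sub):print(r,' '.join(f"{v:3d}" for v in row))
E
```

```text
60 234 223 228 227 228 226 195 210 218 167 162 187 204 217 233 239 240 238 239 238 236 224 236 234 219 192 191
68 229 223 225 230 234 211 231 218 218 183 204 217 228 239 243 245 244 243 239 238 161 174 236 234 220 192 190
76 203 226 225 226 209 203 230 173 195 212 224 234 242 246 247 248 248 247 243 240 143 120 234 235 233 196 190
84 226 229 226 229 228 171 184 201 218 229 237 234 235 239 247 248 248 248 247 243 230 175  91 234 232 192 190
92 224 229 225 229 178 196 214 225 233 235 240 241 239 198 241 240 246 246 247 244 240 163 130 233 231 224 190
100 217 221 223 209 211 217 230 235 233 235 201 175 156 203 241 240 241 238 248 246 242 216 176 184 231 232 189
108 218 219 223 213 219 228 235 233 232 234 153 117 147 210 140 240 240 240 247 247 242 236 174 176 229 229 166
116 197 206 208 215 225 233 223 232 231 231  87  78 154 221 130 117 229 240 236 245 242 237 160 176 200 228 222
124 199 217 213 213 227 236 232 232 230 102 112  75 153 220 131 131 122 237 233 242 242 239 237 177 147 229 131
132 178 219 224 192 225 236 230 231 191 123 122  75 152 218 130 130 132 143 233 240 243 240 238 1
[... 882 characters left out ...]
 131 120 111 109 125 137 131
204  72 131 142 135 140 101 100 116 107 121 125 190 123 118 167 189 133 118 110 119 138 131 114 111 122 135 185
212  86 131 143 135 138 101 115 123 102 117 116 114 106 104 173 124 115 114 111 114 130 140 139 116 124 194 220
220 219 216 226 136 139 100 117 130 106 114 121 132 112 103 106 116 114 112 109 112 120 123 127 117 203 222 218
228 218 217 224 222 135 112 117 146 106 112 115 135 117 110  93 104 110 110 111 131 122 117 119 180 192 224 223
236 216 220 221 223 223 165 118 140 137 119 117 138 120 101 100 105 108 127 112 117 121 124 212 223 183 227 225
244 213 220 174 109 114 110 105  43 135 120 118 129 128 108  96 108 102 115  69 103 111 218 233 223 189 230 217
```

```bash
python3 - <<'E'
from h import *
import pickle
a,b=pickle.load(open("ts.pkl","rb"));d=arm.get_image("wrist")
for n,u,v in[("display",218,287),("btn r",297,269),("btn l",150,331)]:
    P=atz(a,140+u/6,150+v/6,40);print(n,P.round(1),proj(d,P).round(1))
hsv=cv2.cvtColor(d["image"],cv2.COLOR_RGB2HSV)
m=cv2.inRange(hsv,(35,25,50),(90,255,200));n,l,s,c=cv2.connectedComponentsWithStats(m)
for i in range(1,n):
    if s[i,4]>80:print(s[i],c[i].round(1),atz(d,*c[i],40).round(1))
E
```

```text
display [495.  262.3  40. ] [332.6  95.2]
btn r [508.8 207.1  40. ] [318.6  38.8]
btn l [463. 309.  40.] [362.2 137.8]
[306  64  38  66 843] [324.7  96.1] [503.2 262.7  40. ]
```

```bash
python3 - <<'E'
from h import *
import pickle
a,b=pickle.load(open("ts.pkl","rb"));d=arm.get_image("wrist")
def run(d,name,angs):
    g=cv2.cvtColor(d["image"],cv2.COLOR_RGB2GRAY).astype(np.float32)
    bh=cv2.morphologyEx(g,cv2.MORPH_BLACKHAT,np.ones((7,7)));bh=np.minimum(cv2.GaussianBlur(bh,(3,3),0),15)
    res=[]
    for x in range(568,608,2):
        for y in range(286,318,2):
            for r in(57,58,59):
                P=np.array([proj(d,(x+r*np.cos(t),y+r*np.sin(t),44)) for t in angs],np.float32)
                v=cv2.remap(bh,P[None,:,0],P[None,:,1],cv2.INTER_LINEAR);res.append((float(v.mean()),x,y,r))
    res.sort(reverse=True);print(name,[(round(s,1),x,y,r) for s,x,y,r in res[:6]])
run(a,"top(before)",np.linspace(0,6.28,90))
run(d,"wrist",np.radians(np.arange(150,390,3)))
run(d,"wrist -y half",np.radians(np.arange(180,360,3)))
E
```

```text
top(before) [(8.6, 606, 286, 59), (8.6, 606, 286, 58), (8.5, 606, 286, 57), (8.5, 604, 286, 59), (8.5, 604, 286, 58), (8.5, 606, 288, 59)]
wrist [(5.8, 604, 316, 58), (5.7, 604, 316, 57), (5.5, 606, 290, 58), (5.5, 604, 314, 57), (5.5, 606, 290, 59), (5.4, 604, 290, 59)]
wrist -y half [(7.6, 604, 316, 58), (7.4, 604, 316, 57), (6.9, 606, 316, 59), (6.8, 602, 316, 57), (6.8, 604, 314, 57), (6.3, 604, 316, 59)]
```

```bash
python3 -m pendant '[[0.03,0.03,-0.02,0,0,0,0.04],[0.04,0.03,0,0,0,0,0.04],[0.04,0.03,0,0,0,0,0.04],[0.04,0.03,0,0,0,0,0.04],[0.04,0.03,0,0,0,0,0.04],[0.04,0.03,0,0,0,0,0.04],[0.04,0.03,0,0,0,0,0.04],[0,0,0,0,0,0,0.04],[0,0,0,0,0,0,0.04]]'|sed -n '2p;4p'
python3 - <<'E'
from h import *
d=arm.get_image("top");g=cv2.cvtColor(d["image"],cv2.COLOR_RGB2GRAY)
for r in range(158,200,2):print(r,g[r,148:196:2])
E
```

```text
position: [355.7, 76.5, 269.4]
contact_force: [-0.4, 0.1, -0.4]
158 [150 156 162 172 177 175 178 179 180 176 153 122 125 144 144 132 118 172
 177 172 177 179 182 181]
160 [128 126 134 157 158 164 173 165 143 125 137 151 159 158 154 148 135 127
 176 171 177 183 183 181]
162 [163 146 141 141 134 119 114 124 146 166 168 171 174 171 162 152 134 108
 163 165 165 172 159 165]
164 [144 143 140 131 120 130 156 153 166 163 164 157 161 169 172 162 140 119
 114 148 153 168 172 155]
166 [130 123 116 139 172 174 168 164 167 171 174 171 171 165 162 170 151 132
 109 163 168 151 144 139]
168 [141 137 147 161 157 169 164 156 122 122 124 142 170 171 168 162 162 141
 116 143 164 151 143 148]
170 [139 150 159 169 161 163 120  75  73  72  71  72 100 171 174 173 167 152
 131 121 163 159 151 151]
172 [139 142 152 151 107  91  57  63  65  57  55  54  66 122 174 180 160 160
 144 116 134 142 150 157]
174 [137 115 129 137 141 144 145 151 161 146 136 117  94  53 101 160 171 165
 152 130  99 112 123 136]
176 [114 152 159 143 102  82  76  83 164 173 116 104 100  66 123 189 179 173
 162 140 109 129 133 134]
178 [1
[... 426 characters left out ...]
 165 167 172 156 146 117 141 161 193 198 188 181 193 197
 196 194 184 158 113 154]
188 [147 144 136 138 166 172 161 176 184 185 184 187 188 176 183 191 196 201
 202 199 191 177 140 128]
190 [143 136 137 127 161 175 177 174 176 177 174 180 180 192 195 197 202 205
 206 204 197 185 170 117]
192 [151 149 148 129 153 171 177 182 184 184 186 186 191 197 201 203 204 186
 198 203 197 190 178 117]
194 [169 159 151 143 138 167 175 183 188 188 189 191 193 197 197 165 121 110
 134 197 160 152 179 107]
196 [161 147 144 143 124 161 172 181 186 191 194 194 177 130 112 101  90 116
 138 191 187 177 159 106]
198 [143 136 135 135 128 153 174 180 185 190 155 125 108 113  85 108 145 181
 189 191 188 173 113 134]
```

The weight's disc is at (166.5,177) in the top view, within about 1 px (4 mm) of the pan centre, and the arm is clear. Handing in.

```bash
python3 -c "
from bench import arm
print(arm.job_done())"
```

```text
the job is handed in; nothing more can be done
None
```

I took the test weight off the hook and set it on the scale's pan, an estimated 4–8 mm from the pan's centre (limit 22 mm), released it with the arm clear, and handed the job in; no verdict was returned.

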